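# Switch off the red channel and pop its shield box ajar

### The job

Switch off the red channel by pressing the raised end of the red rocker right down, and only then press the red stripe on the lid of the red-marked shield box until its touch catch lets go, and let the lid spring up ajar by itself. Just press with the fingertips: grasp, lift or drag nothing, and do not pull the lid any further open. Leave the blue switch on, the blue box shut and everything else where it is.

Things in the scene. Friction and masses are not known exactly. Their poses are not given: they have to be found in the camera images.
- box_red: red-marked shield box: aluminium, 150 (x) by 160 (y) by 84 mm, fixed to the bench, with a grey overlay lid, top 98 mm above the bench. Origin: centre of the underside, z up. Its -x side, roughly towards the robot, is the lid's free edge (5 mm overhang), with a red bar on the front face. Hinge line along y at x = +75, z = 95 mm.
- lid_red (a joint): red box's lid, a 155 x 166 x 6 mm plate; angle in rad: 0 to 0.02 shut on its catch, positive opens (edge nearer the robot rises), negative pressed in (stop at -0.05). About 4 N on the stripe presses it in; the catch lets go at about -0.022 (3 mm down at the stripe). As the finger then withdraws, a spring lifts the lid to about 0.3 (ajar) and holds it there.
- lid_red_press (a point): Middle of the red stripe (36 by 150 mm) along the free edge of that lid, on its top surface, 25 mm in from the edge: where to press straight down. It moves with the lid; 130 mm from the hinge.
- box_blue: blue-marked shield box: aluminium, 150 (x) by 160 (y) by 84 mm, fixed to the bench, with a grey overlay lid, top 98 mm above the bench. Origin: centre of the underside, z up. Its -x side, roughly towards the robot, is the lid's free edge (5 mm overhang), with a blue bar on the front face. Hinge line along y at x = +75, z = 95 mm.
- lid_blue (a joint): blue box's lid, a 155 x 166 x 6 mm plate; angle in rad: 0 to 0.02 shut on its catch, positive opens (edge nearer the robot rises), negative pressed in (stop at -0.05). About 4 N on the stripe presses it in; the catch lets go at about -0.022 (3 mm down at the stripe). As the finger then withdraws, a spring lifts the lid to about 0.3 (ajar) and holds it there.
- lid_blue_press (a point): Middle of the blue stripe (36 by 150 mm) along the free edge of that lid, on its top surface, 25 mm in from the edge: where to press straight down. It moves with the lid; 130 mm from the hinge.
- switch_red: Loose black switch box of the red channel, 90 (x) by 60 (y) by 26 mm, 0.45 kg, standing on the bench, a red rocker paddle on top. Origin: centre of the underside; x runs along the box from the raised end of the rocker (-x, nearer the robot) to the lowered end (+x). This one is to be switched off.
- rocker_red (a joint): The red rocker paddle (52 mm along x by 34 mm wide, a shallow V, pivot 36 mm above the bench at the middle of the switch box), angle in rad: 0 is on (-x end raised, its edge about 50 mm above the bench), 0.4 is off (-x end pressed fully down, about 10 mm lower). It stays where it is left; about 2 to 3 N on the raised end tips it.
- rocker_red_press (a point): Point on the top face of the raised (-x) half of the red rocker, about 19 mm from its pivot: where to press straight down. It moves with the rocker (about 7 mm down from on to off).
- switch_blue: Loose black switch box of the blue channel, 90 (x) by 60 (y) by 26 mm, 0.45 kg, standing on the bench, a blue rocker paddle on top. Origin: centre of the underside; x runs along the box from the raised end of the rocker (-x, nearer the robot) to the lowered end (+x). This one is to stay on.
- rocker_blue (a joint): The blue rocker paddle (52 mm along x by 34 mm wide, a shallow V, pivot 36 mm above the bench at the middle of the switch box), angle in rad: 0 is on (-x end raised, its edge about 50 mm above the bench), 0.4 is off (-x end pressed fully down, about 10 mm lower). It stays where it is left; about 2 to 3 N on the raised end tips it.
- rocker_blue_press (a point): Point on the top face of the raised (-x) half of the blue rocker, about 19 mm from its pivot: where to press straight down. It moves with the rocker (about 7 mm down from on to off).
- probe: Bystander, loose, not to be disturbed: black field probe, lying, 165 mm long in x, 30 mm wide, 18 mm high. Origin: centre of the underside.
- holder: Bystander, loose, not to be disturbed: black cable holder, foot 75 by 55 mm with two posts, 65 mm high. Origin: centre of the underside.
- ferrite: Bystander, loose, not to be disturbed: dark ring, 38 mm across, 18 mm high. Origin: centre of the underside.
- attenuator: Bystander, loose, not to be disturbed: brass attenuator standing upright, 26 mm across, 59 mm high. Origin: centre of the underside.
- driver: Bystander, loose, not to be disturbed: screwdriver with yellow handle, lying along its x. Origin: centre of the underside.
- swabs: Bystander, loose, not to be disturbed: small jar, 56 mm across, 75 mm high. Origin: centre of the underside.

How it is judged:
On the way, in this order (a step that is already met when the one before it is completed fails the run):
1. the red rocker is pressed over to off (value of joint rocker_red above 0.32 rad), for 0.1 s.
2. a finger presses the red lid inward (value of joint lid_red below -0.015 rad and contact force between the fingers and box_red above 0.5 N), for 0.05 s.
3. the red lid has sprung ajar (value of joint lid_red above 0.2 rad), for 0.2 s.
At the end, for the whole second after the job is handed in: The red rocker is off (above 0.32 rad), the red lid stands ajar at 0.2 to 0.5 rad and at rest, the blue rocker is still on (below 0.1 rad) and the blue lid shut (below 0.05 rad) (value of joint rocker_red above 0.32 rad and value of joint rocker_blue below 0.1 rad and value of joint lid_red between 0.2 and 0.5 rad and velocity of joint lid_red between -0.1 and 0.1 rad/s and value of joint lid_blue below 0.05 rad); the robot touches nothing.
It fails at once if the red box opens while its channel is still on (value of joint lid_red above 0.06 rad and value of joint rocker_red below 0.3 rad).
It fails at once if the red lid is pulled or thrown wide open (value of joint lid_red above 0.6 rad).
It fails at once if the blue box is opened or the blue switch operated (value of joint lid_blue above 0.06 rad or value of joint rocker_blue above 0.15 rad).
It fails at once if a switch box is lifted, tipped or dragged more than 20 mm (distance of any of switch_red, switch_blue from where it was at the start of the episode above 0.02 m or height (world z) of any of switch_red, switch_blue above 0.01 m or angle between any of switch_red, switch_blue's own z axis and vertical above 0.2 rad).
It fails at once if a bystander is lifted (10 mm) or shifted more than 25 mm (distance of any of probe, holder, ferrite, attenuator, driver, swabs from where it was at the start of the episode above 0.025 m or height (world z) of any of probe, holder, ferrite, attenuator, driver, swabs above 0.01 m).
It also fails if it takes over 58 s, if anything falls off the work surface, if the arm or the gripper's body presses on something with over 40 N, if the wrist force passes 120 N, or if a joint passes its speed limit or range.

### The arm

A 6-joint arm with a two-finger parallel gripper is mounted at the origin on the work surface. World frame = base frame: x ahead of the robot, y to its left, z up, the work surface at z = 0. Lengths are in m, angles in rad, forces in N, time in s.
With the tool pointing down it reaches from about 0.3 to 0.775 m from the base axis. Payload 14.6 kg.
Tool frame: the origin (TCP) lies on the centre line of the jaws, within the pads' length; the fingertips stand 17 mm ahead of it and the grasp point (between the pads) lies 2 mm behind it; z points along the fingers, x is the direction in which the jaws open and shut, and the axes are right-handed (so a half turn about z gives the same grasp; the last joint's range is limited). The gripper opens to 94 mm and grips with 3 to 60 N. Pads are 16 mm wide; open, the fingers measure 119 mm over their backs; the gripper's body (75 mm by 177 mm) begins 78 mm behind the grasp point.
Start: joints at [1.214, 0.3, 1.521, -0, 1.321, -0.067], TCP at [0.157, 0.527, 0.222] pointing down, gripper open.
Joint ranges: [-3.03, 3.03], [-0.79, 2.21], [0.23, 2.52], [-1.04, 4.18], [0, 3.07], [-2.55, 2.55]. Speed limits (rad/s): [2.22, 2.22, 2.57, 3.14, 3.14, 3.14].

### API

Orientations are given as [roll, pitch, yaw] about the fixed x, y, z axes, in that order (R = Rz(yaw) Ry(pitch) Rx(roll)).
In Python, from station import ctrl gives the robot as it stands. The module is installed in compiled form; this text tells all that it offers.
- The arm moves only by the tool drive_tool, never from a script. Its argument "increments" is a list of rows, each a list of 3 entries, a list of its own where there are three numbers: the turn, a rotation vector about the tool's x, y, z in degrees, then the shift along the tool's x, y, z in mm, then the opening, from 0 (shut) to 1 (fully open). In form: [[[ax, ay, az], [dx, dy, dz], hand], ...]. A call has 1 to 20 rows; each row shifts and turns the commanded pose from where the row before left it, along the tool's axes as they then stand; what a row does not reach is not made up. A row lasts 1/8 s, in which the tool goes at most 62.5 mm and 10.7 degrees, less where a joint would pass 70% of its speed; a pose out of reach is approached as far as the arm can. A call with a gripper value outside its range is refused whole. The fingers move at their own pace and stop on an object; "squeeze" is the grip in N (left out, the last holds). Time passes only in rows, so rows that do not move let the fingers close. It gives the time, the measured TCP pose, the force and the opening at its end, in the units of the state.
- ctrl.get_obs(): the state, without advancing time (a new reading comes with each control period).
- ctrl.camera(name): name is "scene" or "top"; returns the picture (420x560x3 uint8, red, green, blue); there is no depth.
- ctrl.calibration(name): a dict with "fx", "fy", "cx", "cy" (pixels), "k1" (the pictures are not rectified: a ray, as slopes to the right and down, at radius r is drawn at 1 + k1 r^2 times it, then the intrinsics apply), "rvec" (rotation vector, rad) and "tvec" (3), from world to camera coordinates, as OpenCV has them. Camera axes: x right, y down, z forward; pixel columns grow to the right and rows downward; lengths in m; the calibration is good to about 2 mm. A picture is of the moment at which its call begins. calibration takes no time and is no camera call.
- ctrl.hand_in(): hands the job in, once; it reports no verdict.
The state is a dict: "time_s": time; "qpos": joint angles; "joint_vel": joint speeds; "tau": joint torques, N m; "ee_pos": TCP position; "eef_rot": TCP orientation; "force": force on the tool from outside, world axes, zero at the start; "moment": the same for the moment, N m; "grip_width": finger opening in m.
Only numpy, scipy, OpenCV 4.12 (cv2) and the standard library are available. Lean on these libraries where they do the work, as an engineer would, in place of code of your own. Each camera call takes 0.05 s, during which the arm holds its last target.

## Working session

There is one attempt and no reset: what is moved stays moved. The work goes in short steps, Python scripts to look and compute and a tool call to move; the robot and the scene stay as the last step left them, time stands still between calls to the robot, and variables do not carry over. Pictures are saved under pics/ and viewed, and the job is handed in when it is done.

Besides the shell and the picture viewer there is one more tool, called after ">>>" as name([rows], argument=value, ...), one row to a line, values as JSON. drive_tool: Moves the arm, as the interface text tells. Its arguments: {"type":"object","properties":{"increments":{"type":"array"},"squeeze":{"type":"number"}},"required":["increments"]}

```bash
mkdir -p pics; python3 - <<'E'
from station import ctrl
import cv2
for n in("scene","top"):
    cv2.imwrite(f"pics/{n}0.png",ctrl.camera(n)[:,:,::-1]); print(ctrl.calibration(n))
print(ctrl.get_obs())
E
```

```text
{'fx': 378.9187372774451, 'fy': 378.9187372774451, 'cx': 285.82115245508817, 'cy': 201.73743772606682, 'k1': -0.08511377885354549, 'rvec': array([ 0.99662155,  2.42459912, -1.03480081]), 'tvec': array([ 0.41309151, -0.19791958,  1.44158599])}
{'fx': 459.0455382030032, 'fy': 459.0455382030032, 'cx': 277.21040651626663, 'cy': 210.99857570160128, 'k1': -0.01847435736062321, 'rvec': array([ 2.19125291, -2.1317672 ,  0.11634495]), 'tvec': array([-0.01877308,  0.55777195,  1.24359321])}
{'time_s': 0.1, 'qpos': array([ 1.21439966e+00,  3.00382663e-01,  1.52151528e+00, -1.50273598e-05,
        1.32065580e+00, -6.66153160e-02]), 'joint_vel': array([-0.00125808, -0.00339623, -0.00106527,  0.00099674,  0.00041307,
        0.00242419]), 'tau': array([ 1.10098656e-03, -5.32646656e+01, -3.53281903e+01,  7.08679436e-02,
        2.36534845e-02, -1.96967187e-05]), 'ee_pos': array([0.15710085, 0.52687065, 0.22196266]), 'eef_rot': array([-3.14154320e+00,  9.59923799e-04,  1.28101873e+00]), 'force': array([-0.32101403,  0.48045852, -0.69844419]), 'moment': array([-0.01669932,  0.03830093, -0.0120675 ]), 'grip_width': 0.09408566587694374}
```

View pics/scene0.png

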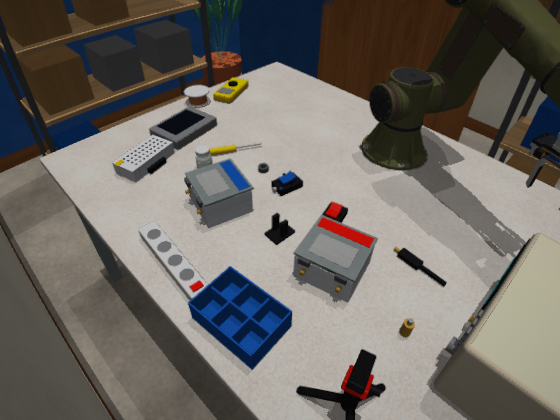

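View pics/top0.png

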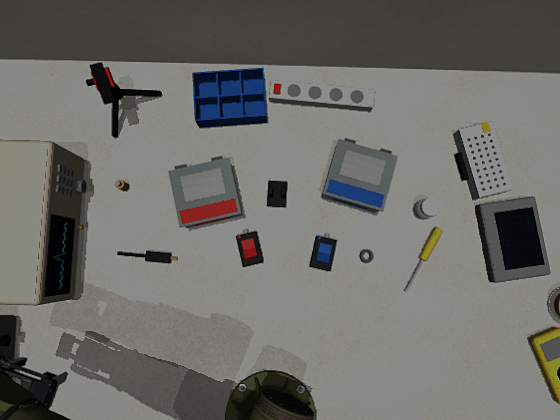

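The top view shows the red box with its stripe at about (209,212), the red rocker at (249,248), the blue rocker at (324,253) and the blue stripe at (355,194). The arm is at lower left, clear of everything. Next I measure the red parts.

```bash
cat > h.py <<'E'
from station import ctrl
import cv2, numpy as np
def ray(n,uv):
    c=ctrl.calibration(n); K=np.array([[c['fx'],0,c['cx']],[0,c['fy'],c['cy']],[0,0,1]])
    # k1 radial distort
    p=cv2.undistortPointsIter(np.array([[uv]],float),K,np.array([c['k1'],0,0,0.]),None,None,(3,100,1e-12))[0,0]
    R=cv2.Rodrigues(c['rvec'])[0]; return -R.T@c['tvec'], R.T@np.array([p[0],p[1],1])
def at(n,uv,z):
    o,d=ray(n,uv); return o+d*(z-o[2])/d[2]
def proj(n,P):
    c=ctrl.calibration(n); K=np.array([[c['fx'],0,c['cx']],[0,c['fy'],c['cy']],[0,0,1]])
    return cv2.projectPoints(np.array(P,float).reshape(-1,3),c['rvec'],c['tvec'],K,np.array([c['k1'],0,0,0.]))[0][:,0]
def comps(im,col='r',amin=40):
    i=im.astype(int); r,g,b=i[...,0],i[...,1],i[...,2]
    m=((r>90)&(r>2*g)&(r>2*b)) if col=='r' else ((b>70)&(b>1.8*r)&(b>1.3*g))
    n,l,s,c=cv2.connectedComponentsWithStats(m.astype(np.uint8),connectivity=8)
    return [(l==k,s[k],c[k]) for k in range(1,n) if s[k,4]>=amin]
E
python3 - <<'E'
from h import *
np.set_printoptions(precision=4,suppress=True)
for n in("top","scene"):
    im=ctrl.camera(n)
    for m,s,c in comps(im):
        k=cv2.findContours(m.astype(np.uint8),0,1)[0][0]; rc=cv2.minAreaRect(k)
        print(n,s,c,"z098",at(n,c,.098)[:2],"z041",at(n,c,.041)[:2]); 
        print("   box098",[np.round(at(n,p,.098)[:2],4).tolist() for p in cv2.boxPoints(rc)])
        print("   box045",[np.round(at(n,p,.045)[:2],4).tolist() for p in cv2.boxPoints(rc)])
im=ctrl.camera("top")
a=cv2.resize(im[150:290,150:290],(560,560),interpolation=2);cv2.imwrite("pics/ct.png",a[:,:,::-1])
im=ctrl.camera("scene")
a=cv2.resize(im[180:300,280:400],(600,600),interpolation=2);cv2.imwrite("pics/cs.png",a[:,:,::-1])
E
```

```text
top [105  67   9  20  53] [108.6415  76.4906] z098 [0.908  0.4673] z041 [0.9314 0.49  ]
   box098 [[0.9325, 0.4826], [0.9355, 0.4753], [0.8826, 0.4527], [0.8796, 0.46]]
   box045 [[0.9553, 0.5044], [0.9585, 0.4968], [0.9032, 0.4732], [0.9001, 0.4808]]
top [273  84   8  10  64] [276.7031  88.2969] z098 [0.8858 0.0068] z041 [0.9081 0.0077]
   box098 [[0.873, 0.0168], [0.8998, 0.0143], [0.8981, -0.0028], [0.8712, -0.0003]]
   box045 [[0.8932, 0.018], [0.9212, 0.0155], [0.9194, -0.0024], [0.8913, 0.0002]]
top [180 199  58  25 748] [207.9051 210.7834] z098 [0.5462 0.1786] z041 [0.5523 0.1876]
   box098 [[0.5444, 0.2555], [0.5821, 0.1106], [0.5482, 0.1015], [0.5106, 0.246]]
   box045 [[0.5501, 0.2672], [0.5895, 0.1159], [0.554, 0.1065], [0.5148, 0.2573]]
top [241 238  16  20 227] [248.5991 247.7313] z098 [0.4522 0.0681] z041 [0.4539 0.0719]
   box098 [[0.4711, 0.0896], [0.4788, 0.0581], [0.4332, 0.0467], [0.4256, 0.0781]]
   box045 [[0.4736, 0.0941], [0.4816, 0.0612], [0.434, 0.0493], [0.4261, 0.0821]]
scene [212  52  29  16 222] [225.9505  59.7703] z098 [ 0.08   -0.9103] z041 [-0.0022 -1.
[... 751 characters left out ...]
044 ] z041 [0.9093 0.0064]
   box098 [[0.9383, 0.0339], [0.9108, 0.0347], [0.9139, 0.054], [0.941, 0.0528]]
   box045 [[0.9235, -0.0018], [0.8941, -0.0008], [0.8974, 0.0198], [0.9265, 0.0186]]
scene [341 365  13  25  99] [346.697  376.8687] z098 [0.8439 0.4195] z041 [0.8208 0.411 ]
   box098 [[0.8694, 0.4239], [0.82, 0.407], [0.8169, 0.4146], [0.8663, 0.4311]]
   box045 [[0.8497, 0.4163], [0.7967, 0.3982], [0.7934, 0.4063], [0.8464, 0.424]]
scene [360 374  14  26 113] [367.0177 387.469 ] z098 [0.8327 0.4604] z041 [0.8086 0.455 ]
   box098 [[0.8577, 0.4612], [0.8075, 0.4486], [0.8042, 0.4585], [0.8544, 0.4707]]
   box045 [[0.8372, 0.4563], [0.7833, 0.4428], [0.7798, 0.4534], [0.8336, 0.4664]]
```

View pics/ct.png

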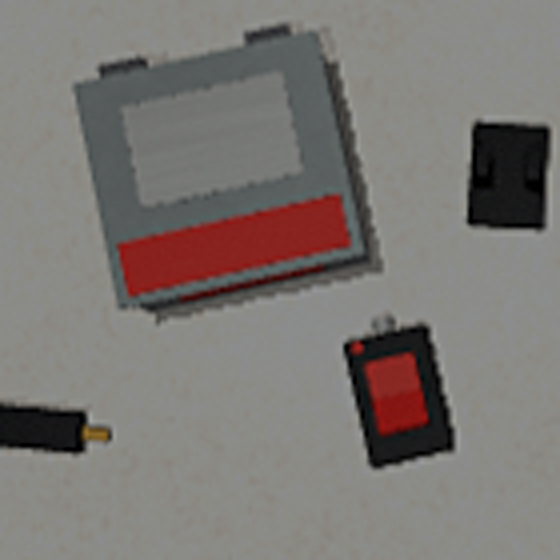

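View pics/cs.png

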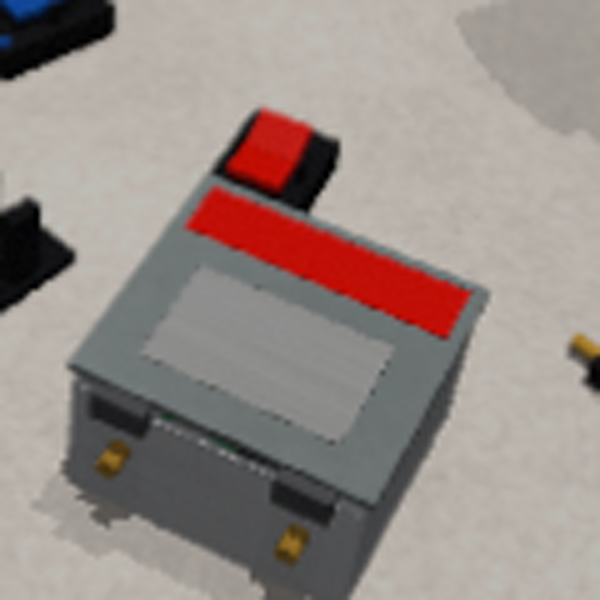

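The crops show the red switch in the on position. Its crease is near (249.5,248), the raised -x half faces the robot, and the stripe is well resolved. The stripe centre agrees in both views at (0.546,0.179), measuring 150x35 mm. Next I locate the rocker by triangulation.

```bash
cat >> h.py <<'E'
def tri(a,b):
    (o1,d1),(o2,d2)=ray("top",a),ray("scene",b)
    A=np.c_[d1,-d2]; s=np.linalg.lstsq(A,o2-o1,rcond=None)[0]
    p,q=o1+d1*s[0],o2+d2*s[1]; return (p+q)/2,np.linalg.norm(p-q)
E
python3 - <<'E'
from h import *
np.set_printoptions(precision=4,suppress=True)
T=lambda x,y:(150+(x+.5)/4-.5,150+(y+.5)/4-.5)
S=lambda x,y:(280+(x+.5)/5-.5,180+(y+.5)/5-.5)
for nm,a,b in [("-x right",T(428,428),S(262,109)),("-x left",T(378,435),S(313,130)),("+x right",T(415,352),S(228,165)),("+x left",T(366,362),S(280,190))]:
    print(nm,*tri(a,b))
c=at("top",T(398,393),.038);print("crease",c)
bx=[at("top",T(*p),.026) for p in[(345,340),(428,325),(453,450),(373,467)]];print(np.array(bx),np.mean(bx,0))
for yaw in(.22,.25):
    u=np.array([np.cos(yaw),np.sin(yaw)]); print("press",c[:2]-.019*u, "from box", np.mean(bx,0)[:2]-.019*u)
E
```

```text
-x right [0.4315 0.0474 0.0436] 0.003967335508510973
-x left [0.4254 0.0816 0.0454] 0.002790907595665209
+x right [0.4817 0.0602 0.0394] 0.0008525739814767252
+x left [0.4739 0.0939 0.0373] 0.0013718387902944213
crease [0.4536 0.0706 0.038 ]
[[0.4896 0.1094 0.026 ]
 [0.5016 0.0522 0.026 ]
 [0.4159 0.0322 0.026 ]
 [0.4027 0.0869 0.026 ]] [0.4525 0.0702 0.026 ]
press [0.4351 0.0665] from box [0.4339 0.066 ]
press [0.4352 0.0659] from box [0.4341 0.0655]
```

>>> drive_tool([
  [[0, 0, 0], [-26, 28.4, 0], 0],
  [[0, 0, 0], [-26, 28.4, 0], 0],
  [[0, 0, 0], [-26, 28.4, 0], 0],
  [[0, 0, 0], [-26, 28.4, 0], 0],
  [[0, 0, 0], [-26, 28.4, 0], 0],
  [[0, 0, 0], [-26, 28.4, 0], 0],
  [[0, 0, 0], [-26, 28.4, 0], 0],
  [[0, 0, 0], [-26, 28.4, 0], 0],
  [[0, 0, 0], [-26, 28.4, 0], 0],
  [[0, 0, 0], [-26, 28.4, 0], 0],
  [[0, 0, 0], [-26, 28.4, 0], 0],
  [[0, 0, 0], [-26, 28.4, 0], 0],
  [[0, 0, 0], [-26, 28.4, 0], 0],
  [[0, 0, 0], [-26, 28.4, 0], 0],
  [[0, 0, -7.5], [0, 0, 0], 0],
  [[0, 0, -7.5], [0, 0, 0], 0],
  [[0, 0, -7.5], [0, 0, 0], 0],
  [[0, 0, -7.5], [0, 0, 0], 0],
  [[0, 0, 0], [0, 0, 0], 0],
], squeeze=5)

```text
time_s: 2.68
ee_pos: [0.4342, 0.0646, 0.2225]
eef_rot: [3.142, 0.0, 1.804]
force: [-0.1, -0.9, 0.4]
grip_width: 0.0004
```

>>> drive_tool([
  [[0, 0, 0], [1.4, 0, 35], 0],
  [[0, 0, 0], [0, 0, 35], 0],
  [[0, 0, 0], [0, 0, 35], 0],
  [[0, 0, 0], [0, 0, 33], 0],
  [[0, 0, 0], [0, 0, 0], 0],
  [[0, 0, 0], [0, 0, 0], 0],
])

```text
time_s: 3.42
ee_pos: [0.4344, 0.066, 0.0856]
eef_rot: [3.14, 0.0, 1.803]
force: [-0.0, -0.7, 0.2]
grip_width: 0.0007
```

```bash
python3 - <<'E'
from h import *
im=ctrl.camera("top");a=cv2.resize(im[180:290,180:320],(560,440),interpolation=2)
im=ctrl.camera("scene");b=cv2.resize(im[140:250,280:420],(560,440),interpolation=2)
cv2.imwrite("pics/d1.png",cv2.resize(np.vstack([a,b]),(380,597))[:,:,::-1])
E
```

```text
(no output)
```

View pics/d1.png

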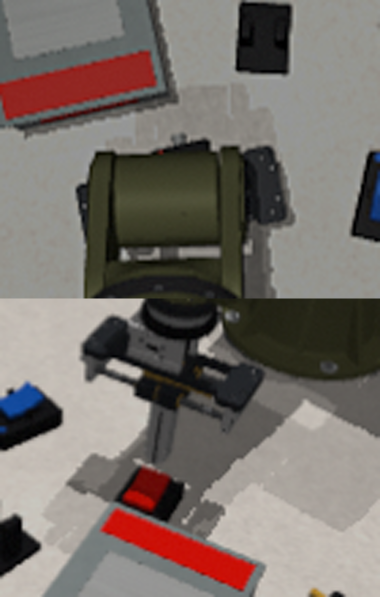

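The closed fingers are above the raised (robot-side) half of the red rocker. The gripper body is clear of the box. Now I press.

>>> drive_tool([
  [[0, 0, 0], [0, 0, 8], 0],
  [[0, 0, 0], [0, 0, 8], 0],
  [[0, 0, 0], [0, 0, 2], 0],
  [[0, 0, 0], [0, 0, 2], 0],
  [[0, 0, 0], [0, 0, 2], 0],
  [[0, 0, 0], [0, 0, 2], 0],
  [[0, 0, 0], [0, 0, 2], 0],
  [[0, 0, 0], [0, 0, 0], 0],
])

```text
time_s: 4.53
ee_pos: [0.4339, 0.066, 0.0583]
eef_rot: [3.141, -0.0, 1.805]
force: [0.1, -0.3, -0.7]
grip_width: 0.0009
```

>>> drive_tool([
  [[0, 0, 0], [0, 0, 1.5], 0],
  [[0, 0, 0], [0, 0, 1.5], 0],
  [[0, 0, 0], [0, 0, 0], 0],
  [[0, 0, 0], [0, 0, 0], 0],
])

```text
time_s: 5.03
ee_pos: [0.434, 0.066, 0.0562]
eef_rot: [3.141, 0.0, 1.805]
force: [-8.4, -1.6, 18.7]
grip_width: 0.0003
```

>>> drive_tool([
  [[0, 0, 0], [0, 0, -10], 0],
  [[0, 0, 0], [0, 0, -35], 0],
  [[0, 0, 0], [0, 0, -35], 0],
  [[0, 0, 0], [0, 0, -30], 0],
  [[0, 0, 0], [0, 0, 0], 0],
])

```text
time_s: 5.65
ee_pos: [0.4348, 0.0661, 0.1674]
eef_rot: [3.137, 0.001, 1.805]
force: [-0.3, 0.3, -0.9]
grip_width: 0.0006
```

```bash
python3 - <<'E'
from h import *
im=ctrl.camera("top");a=cv2.resize(im[180:290,180:320],(560,440),interpolation=2)
im=ctrl.camera("scene");b=cv2.resize(im[180:300,280:420],(560,480),interpolation=2)
cv2.imwrite("pics/d2.png",cv2.resize(np.vstack([a,b]),(360,590))[:,:,::-1])
for m,s,c in comps(im): print(s,c)
E
```

```text
[213  52  28  16 189] [226.1957672   60.05291005]
[326 204  16  12  95] [333.44210526 209.57894737]
[317 217  57  31 588] [345.61054422 231.86054422]
[190 281  14  11  86] [196.29069767 285.6744186 ]
[341 365  33  35 244] [357.00819672 383.79098361]
```

View pics/d2.png

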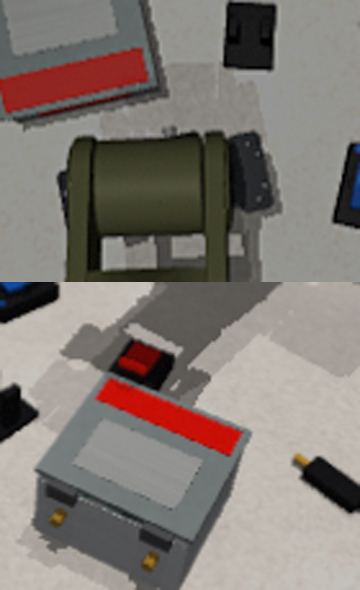

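The scene view now shows the rocker in a changed shape, with its robot-side half down. I'll confirm it from the top once the arm is clear. Next I move over the red stripe.

>>> drive_tool([
  [[0, 0, 0], [10.5, 16.8, 0], 0],
  [[0, 0, 0], [10.5, 16.8, 0], 0],
  [[0, 0, 0], [10.5, 16.8, 0], 0],
  [[0, 0, 0], [10.5, 16.8, 0], 0],
  [[0, 0, 0], [10.5, 16.8, 0], 0],
  [[0, 0, 0], [10.5, 16.8, 0], 0],
  [[0, 0, 0], [10.5, 16.8, 0], 0],
  [[0, 0, 0], [10.5, 16.8, 0], 0],
  [[0, 0, 0], [0, 0, 0], 0],
  [[0, 0, 0], [0, 0, 0], 0],
])

```text
time_s: 7.0
ee_pos: [0.5445, 0.1784, 0.1646]
eef_rot: [-3.14, 0.0, 1.805]
force: [-0.4, -0.8, 1.2]
grip_width: 0.0004
```

```bash
python3 - <<'E'
from h import *
im=ctrl.camera("top");a=cv2.resize(im[150:290,150:290],(560,560),interpolation=2)
cv2.imwrite("pics/d3.png",a[:,:,::-1])
im=ctrl.camera("scene");b=cv2.resize(im[140:300,260:420],(560,560),interpolation=2)
cv2.imwrite("pics/d3s.png",b[:,:,::-1])
E
```

```text
(no output)
```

View pics/d3.png

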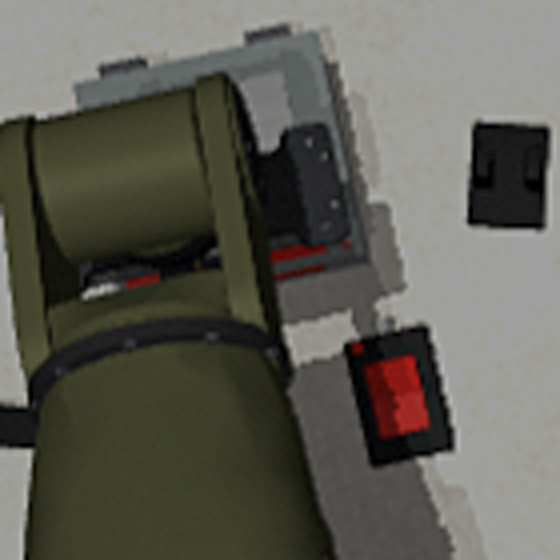

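View pics/d3s.png

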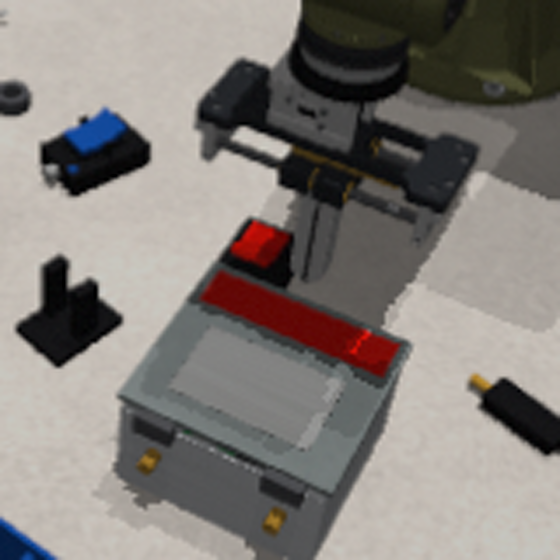

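From the top, the rocker's two halves have swapped shading, the switch box has not shifted, and the blue switch is unchanged. With the 18.7 N stop reached at 39 mm tip height, I take the red channel as off. Now I press the lid.

>>> drive_tool([
  [[0, 0, 0], [0, 1.8, 16], 0],
  [[0, 0, 0], [0, 0, 15], 0],
  [[0, 0, 0], [0, 0, 12], 0],
  [[0, 0, 0], [0, 0, 3], 0],
  [[0, 0, 0], [0, 0, 2], 0],
  [[0, 0, 0], [0, 0, 2], 0],
  [[0, 0, 0], [0, 0, 1], 0],
  [[0, 0, 0], [0, 0, 0], 0],
])

```text
time_s: 8.1
ee_pos: [0.5471, 0.1793, 0.1147]
eef_rot: [3.141, -0.0, 1.805]
force: [-0.4, -0.2, 1.9]
grip_width: 0.0004
```

>>> drive_tool([
  [[0, 0, 0], [0, 0, 1.5], 0],
  [[0, 0, 0], [0, 0, 1.5], 0],
  [[0, 0, 0], [0, 0, 1], 0],
  [[0, 0, 0], [0, 0, 0], 0],
  [[0, 0, 0], [0, 0, 0], 0],
])

```text
time_s: 8.72
ee_pos: [0.547, 0.1793, 0.1105]
eef_rot: [3.141, 0.0, 1.805]
force: [0.8, 0.6, 3.3]
grip_width: 0.0001
```

>>> drive_tool([
  [[0, 0, 0], [0, 0, 1], 0],
  [[0, 0, 0], [0, 0, 0], 0],
  [[0, 0, 0], [0, 0, 0], 0],
])

```text
time_s: 9.1
ee_pos: [0.5469, 0.1793, 0.1094]
eef_rot: [3.141, -0.0, 1.805]
force: [1.9, 0.5, 2.9]
grip_width: 0.0005
```

>>> drive_tool([
  [[0, 0, 0], [0, 0, -4], 0],
  [[0, 0, 0], [0, 0, -5], 0],
  [[0, 0, 0], [0, 0, -5], 0],
  [[0, 0, 0], [0, 0, -5], 0],
  [[0, 0, 0], [0, 0, -5], 0],
  [[0, 0, 0], [0, 0, -5], 0],
  [[0, 0, 0], [0, 0, -5], 0],
  [[0, 0, 0], [0, 0, -5], 0],
  [[0, 0, 0], [0, 0, -5], 0],
  [[0, 0, 0], [0, 0, -8], 0],
  [[0, 0, 0], [0, 0, -15], 0],
  [[0, 0, 0], [0, 0, -25], 0],
  [[0, 0, 0], [0, 0, -25], 0],
  [[0, 0, 0], [0, 0, -25], 0],
  [[0, 0, 0], [0, 0, 0], 0],
])

```text
time_s: 10.98
ee_pos: [0.5474, 0.1794, 0.2538]
eef_rot: [3.138, -0.0, 1.805]
force: [0.4, -0.1, -0.9]
grip_width: 0.0005
```

```bash
python3 - <<'E'
from h import *
im=ctrl.camera("scene");b=cv2.resize(im[140:300,200:420],(770,560),interpolation=2)
cv2.imwrite("pics/d4s.png",b[:,:,::-1]); print(ctrl.get_obs()['force'])
E
```

```text
[-0.61254848  0.10157061 -0.56926538]
```

View pics/d4s.png

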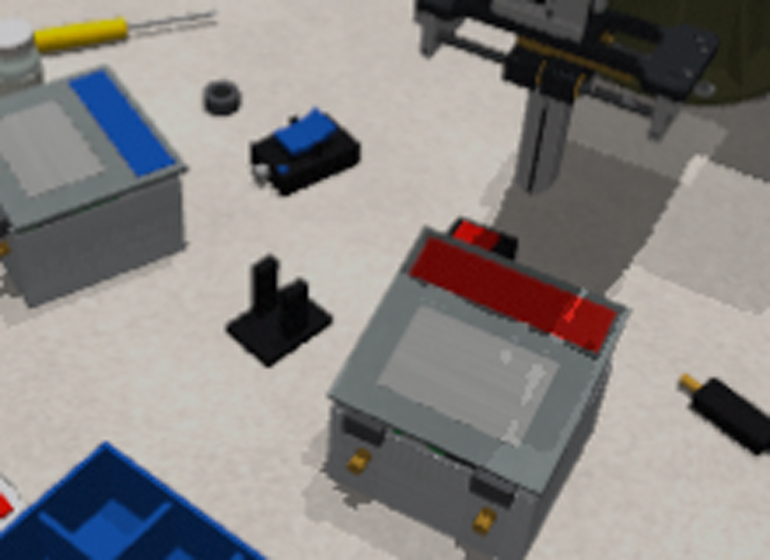

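The lid stands raised and now hides part of the switch, and the blue items are unchanged. I'll check the lid angle numerically, after moving the arm aside so the top view is clear.

>>> drive_tool([
  [[0, 0, 0], [0, -25, -15], 0],
  [[0, 0, 0], [0, -30, -15], 0],
  [[0, 0, 0], [25, -30, 0], 0],
  [[0, 0, 0], [35, -15, 0], 0],
  [[0, 0, 0], [40, -10, 0], 0],
  [[0, 0, 0], [40, -10, 0], 0],
  [[0, 0, 0], [40, -10, 0], 0],
  [[0, 0, 0], [40, 0, 0], 0],
  [[0, 0, 0], [40, 0, 0], 0],
  [[0, 0, 0], [0, 0, 0], 0],
  [[0, 0, 0], [0, 0, 0], 0],
])

```text
time_s: 12.4
ee_pos: [0.3601, 0.4015, 0.2806]
eef_rot: [-3.14, 0.001, 1.805]
force: [0.2, -0.2, -0.4]
grip_width: 0.0007
```

```bash
python3 - <<'E'
from h import *
np.set_printoptions(precision=4,suppress=True)
u=np.array([np.cos(.255),np.sin(.255)]); H=np.array([.5463,.1787])+.13*u
res={}
for n in("top","scene"):
    im=ctrl.camera(n)
    for m,s,c in comps(im):
        if s[4]>350 and 200<c[1]<260: res[n]=c; print(n,s,c)
    for a in(0,.2,.3,.4): print(n,a,proj(n,[*(H-u*(.13*np.cos(a)+0*0)-u*.003*np.sin(a)),.095+.13*np.sin(a)+.003*np.cos(a)]))
    cv2.imwrite(f"pics/e{n}.png",cv2.resize(im[140:300,150:420] ,(800,474),interpolation=2)[:,:,::-1])
if len(res)==2: print(tri(res["top"],res["scene"]))
print(ctrl.get_obs()['force'])
E
```

```text
top [176 195  59  25 732] [205.1038 206.5492]
top 0 [[207.8786 210.7281]]
top 0.2 [[206.189  208.8559]]
top 0.3 [[205.1825 207.176 ]]
top 0.4 [[204.0786 205.003 ]]
scene [317 208  59  33 743] [346.4024 223.4966]
scene 0 [[345.3109 231.7026]]
scene 0.2 [[346.2855 225.4913]]
scene 0.3 [[346.4665 222.8593]]
scene 0.4 [[346.4324 220.5869]]
(array([0.5526, 0.1806, 0.1356]), np.float64(0.000664239584680669))
[-0.2003 -0.4318  0.4847]
```

View pics/etop.png

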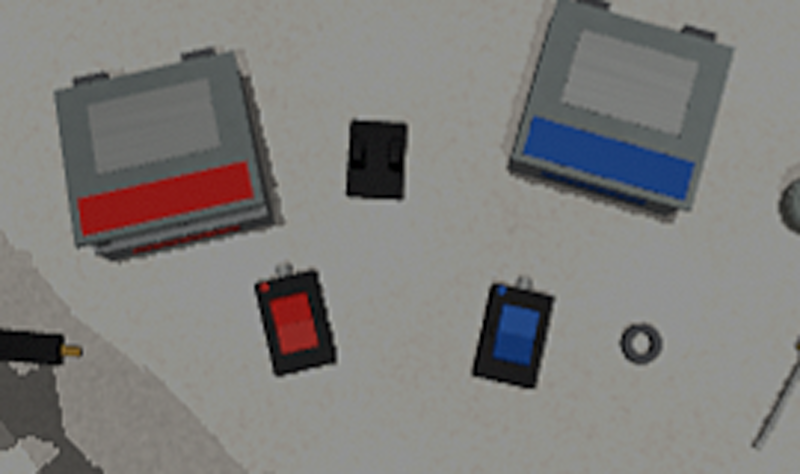

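The triangulated stripe height gives a lid angle of about 0.29 rad. The red rocker is tipped: its near half is now the duller one and its shading differs from the blue rocker. The blue parts and bystanders are in place, and the arm is clear, so I hand in.

```bash
python3 -c "
from station import ctrl
print(ctrl.hand_in())"
```

```text
the job is handed in; nothing more can be done
None
```

The red channel is switched off and the red lid stands ajar. I did them in that order, using only closed-fingertip presses, and handed the job in at about 12.5 s of the 58 s allowed.

- **Red rocker:** I pressed its raised end down to a hard stop, at about 39 mm tip height and 18.7 N. I did not measure its angle directly. I took it as off from that stop and from the changed shading in both camera views. The switch box did not visibly move.
- **Red lid:** I pressed the middle of the stripe about 5.5 mm down at roughly 3 N, against the roughly 3 mm the catch needs, then withdrew slowly. Triangulating the stripe from the two cameras afterwards gave a height of 135.6 mm, which is about 0.29 rad open. The two rays agreed to 0.7 mm.
- **Everything else:** In the last top view the blue box looked shut, the blue rocker still on, and the bystanders in that view were in place. I did not measure these beyond looking. The arm was well clear, with only sensor noise in the force reading.

No check failed.

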